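# Walk the table radio onto its cork mat

### The arm

A 7-joint arm with a two-finger parallel gripper is mounted at the origin on the work surface. World frame = base frame: x ahead of the robot, y to its left, z up, the work surface at z = 0. Lengths are in m, angles in rad, forces in N, time in s.
With the tool pointing down it reaches from about 0.4 to 0.85 m from the base axis. Payload 4.5 kg.
Tool frame: the origin (TCP) lies on the centre line of the jaws, within the pads' length; the fingertips stand 11 mm ahead of it and the grasp point (between the pads) lies 8 mm behind it; z points along the fingers, y is the line along which they close (so a half turn about z gives the same grasp; the last joint's range is limited). The gripper opens to 88 mm and grips with 3 to 60 N. Pads are 18 mm wide; open, the fingers measure 123 mm over their backs; the gripper's body (75 mm by 187 mm) begins 45 mm behind the grasp point.
Start: joints at [-1.217, 0.689, -0.195, 1.565, 0.157, 0.902, -0.215], TCP at [0.196, 0.593, 0.25] pointing down, gripper open.
Joint ranges: [-3.01, 3.01], [-0.46, 2.08], [-1.47, 1.51], [0.13, 2.56], [-1, 4.14], [0.04, 2.09], [-2.66, 2.66]. Speed limits (rad/s): [2.57, 2.57, 3.14, 3.14, 3.14, 3.14, 3.14].

### API

Orientations are given as a unit quaternion [x, y, z, w].
In Python, from plant import * gives the robot as it stands. The module is installed in compiled form; this text tells all that it offers.
- The arm moves only by the tool send_rows, never from a script. Its argument "motion" is a list of rows, each an object of numbers: "x", "y", "z": the shift along the tool's x, y, z in cm; "rx", "ry", "rz": the turn, a rotation vector about the tool's x, y, z in rad; "jaw": the finger opening in cm, from 0 to 8.81. In form: [{"x": .., "y": .., "z": .., "rx": .., "ry": .., "rz": .., "jaw": ..}, ...]. A call has exactly 5 rows; each row shifts and turns the commanded pose from where the row before left it, along the tool's axes as they then stand; what a row does not reach is not made up. A row lasts 1/10 s, in which the tool goes at most 50 mm and 8.59 degrees, less where a joint would pass 70% of its speed; a pose out of reach is approached as far as the arm can. A call is refused whole if a number of a shift passes 5 or a number of a turn 0.15, either way. A call with a gripper value outside its range is refused whole. The fingers move at their own pace and stop on an object; "grip_force" is the grip in N (left out, the last holds). Time passes only in rows, so rows that do not move let the fingers close, or fill a call up. It gives the time, the measured TCP pose, the force, the opening and the grip force at its end, in the units of the state.
- get_state(): the state, without advancing time (a new reading comes with each control period).
- snapshot(name): name is "side" or "top"; returns a dict with "img" (400x640x3 uint8, red, green, blue), "vertical_fov" (degrees; the focal length in pixels is half the picture's height over the tangent of half this angle, whatever the lens; pixels are square), "cx", "cy" (the principal point, pixels), "extrinsics" (4x4, takes a point from camera to world coordinates). Camera axes: x right, y up, looking along -z (the intrinsics and any distortion apply to the point x, -y, -z); pixel columns grow to the right and rows downward; lengths in m; the calibration is good to about 2 mm. A picture is of the moment at which its call begins. There is no depth.
- finish_job(): hands the job in; it is judged then, once.
The state is a dict: "clock": time; "q": joint angles; "qd": joint speeds; "joint_torque": joint torques, N m; "tool_pos": TCP position; "eef_rot": TCP orientation; "contact_force": force on the tool from outside, world axes, zero at the start; "moment": the same for the moment, N m; "opening": opening from 0.0 (shut) to 1.0 (fully open); "finger_force": force on a finger pad.
Only numpy, scipy, OpenCV 4.12 (cv2) and the standard library are available. Lean on these libraries where they do the work, as an engineer would, in place of code of your own. Each camera call takes 0.05 s, during which the arm holds its last target. There are 200 camera calls.

### The job

Walk the tall wooden radio onto its cork mat without lifting it clear of the table: tip it onto one of its two bottom ends so that the other end is about 3 cm up, swing the raised end round on the resting end towards the mat by 30 to 40 degrees and set it down, then tip it onto the other end and swing it back round. Leave it standing upright and released, square to the mat and fully on it; do not disturb the tissue box or the clock.

Things in the scene. Friction and masses are not known exactly. Their poses are not given: they have to be found in the camera images.
- radio: Tall dark-wood table radio, loose, standing upright, 0.65 to 0.95 kg: a plain box 50 mm thick (its x), 150 mm wide (its y), 190 mm high (its z), taller than all else near the mat and standing beside the mat's long edge nearer the robot. Grey speaker cloth and a black dial are on its +x face, the side towards the mat; the top 45 mm is bare wood and can be gripped across the 50 mm thickness from above. Origin: centre of its underside, z up.
- radio_left_end (a point): Middle of the 50 mm bottom edge at the radio's +y end, 75 mm from its origin, at the height of the underside: the radio can be tipped onto this edge and swung about it.
- radio_right_end (a point): The same at the radio's -y end.
- mat: Thin tan cork mat fixed to the table, 110 mm (its x) by 240 mm (its y), so thin that things on it stand level with those on the table (z = 0). Origin: its centre, z up. The radio starts roughly parallel to it (within 5 degrees) with its centre 75 to 95 mm from the mat's centre towards the mat's -x side, and up to 20 mm off sideways.
- tissue_box: Bystander: grey metal cube-like tissue box, 120 x 120 x 130 mm high, loose. Origin: centre of its underside.
- clock: Bystander: low dark-wood clock, 50 mm (x) by 110 mm (y) by 80 mm high, black display, loose. Origin: centre of its underside.
Not all that is in view belongs to the job. Leave any blue or turquoise look-alike of the radio alone.

How it is judged:
By the outcome, as a careful person would: the job done as asked, in the order asked, and still so for the second after the job is handed in, with the robot touching nothing.
It also fails if it takes over 38 s, if anything falls off the work surface, if the arm or the gripper's body presses on something with over 40 N, if the wrist force passes 120 N, or if a joint passes its speed limit or range.

## Working session

There is one attempt and no reset: what is moved stays moved. The work goes in short steps, Python scripts to look and compute and a tool call to move; the robot and the scene stay as the last step left them, time stands still between calls to the robot, and variables do not carry over. Pictures are saved under pics/ and viewed, at most 10 in all, crops included, and the job is handed in when it is done.

Besides the shell and the picture viewer there is one more tool, called by a JSON object that holds its "fn" and its "kwargs". send_rows: Moves the arm, as the interface text tells. Its arguments: {"type":"object","properties":{"motion":{"type":"array"},"grip_force":{"type":"number"}},"required":["motion"]}

```bash
mkdir -p pics; cat > look.py <<'E'
from plant import *
import cv2,numpy as np
def grab(n,f):
    s=snapshot(n); cv2.imwrite(f'pics/{f}.png',s['img'][:,:,::-1]); return s
E
python3 - <<'E'
from look import *
import pickle
a=grab('side','s0');b=grab('top','t0');pickle.dump((a,b),open('p0.pkl','wb'))
for s in(a,b):print({k:(v if k!='img' else 0) for k,v in s.items()})
cv2.imwrite('pics/both.png',cv2.resize(np.vstack([a['img'],b['img']])[:,:,::-1],None,fx=.75,fy=.75))
print(get_state())
E
```

```text
{'img': 0, 'vertical_fov': 53.97904067746369, 'cx': 323.711232570647, 'cy': 201.8961912917456, 'extrinsics': array([[ 2.23125386e-01,  9.23332505e-01, -3.12525435e-01,
         2.62364314e-01],
       [-9.74789543e-01,  2.11136674e-01, -7.21571320e-02,
        -6.90556140e-02],
       [-6.39444409e-04,  3.20746614e-01,  9.47164822e-01,
         1.03365205e+00],
       [ 0.00000000e+00,  0.00000000e+00,  0.00000000e+00,
         1.00000000e+00]])}
{'img': 0, 'vertical_fov': 44.755756862813634, 'cx': 317.69532369586454, 'cy': 198.5322570147921, 'extrinsics': array([[ 0.01592607,  0.98631943, -0.16407419,  0.35716615],
       [-0.99962907,  0.01208059, -0.02440873, -0.02684805],
       [-0.02209269,  0.16440206,  0.98614597,  1.28063404],
       [ 0.        ,  0.        ,  0.        ,  1.        ]])}
{'clock': 0.1, 'q': array([-1.21722315,  0.6898469 , -0.19450647,  1.5662154 ,  0.15730223,
        0.90250309, -0.21508941]), 'qd': array([-0.00127369, -0.00186786,  0.00061213, -0.00111059, -0.00052259,
       -0.00180939,  0.00073452]), 'joint_torque': array([-3.28416238e-03, -5.28502572e+01, -1.27171621e+00, -1.53837562e+01,
       -5.25915704e-02,  1.90907645e-03,  6.12987992e-05]), 'tool_pos': array([0.19634926, 0.59279384, 0.24902965]), 'eef_rot': array([ 1.59169294e-01,  9.87250986e-01, -7.89232251e-04, -6.08839392e-05]), 'contact_force': array([0.62070093, 1.1989813 , 0.36895919]), 'moment': array([-0.03664477, -0.0352474 , -0.01637028]), 'finger_force': 0.0, 'opening': 1.002553635661205}
```

View pics/both.png

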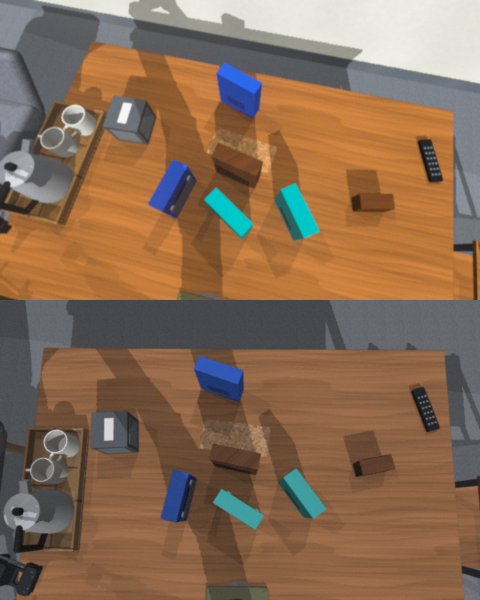

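The picture (0.75 scale, side above top) shows brown radio candidates. The dark-wood box by the cork mat is at side (316,220) and top (313,212). The low clock is at side (497,270). The blue look-alikes are at side (320,120) and (230,250), and the turquoise ones at (304,283) and (396,281). I choose the brown box beside the mat, and will check it in a close crop.

```bash
python3 - <<'E'
from look import *
a=cv2.imread('pics/s0.png');b=cv2.imread('pics/t0.png')
f=lambda i,x,y:cv2.resize(i[y:y+100,x:x+160],None,fx=5,fy=3*5/3,interpolation=cv2.INTER_CUBIC)[:, :]
A=cv2.resize(a[160:260,255:395],(560,400),interpolation=cv2.INTER_CUBIC)
o=cv2.resize(np.vstack([a[162:262,240:400],b[150:250,240:400]]),(640,800),interpolation=cv2.INTER_CUBIC)
o=np.hstack([a[162:262,255:385],b[145:245,250:380]])
cv2.imwrite('pics/crop.png',cv2.resize(o,(780,300),interpolation=cv2.INTER_CUBIC))
E
```

```text
(no output)
```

View pics/crop.png

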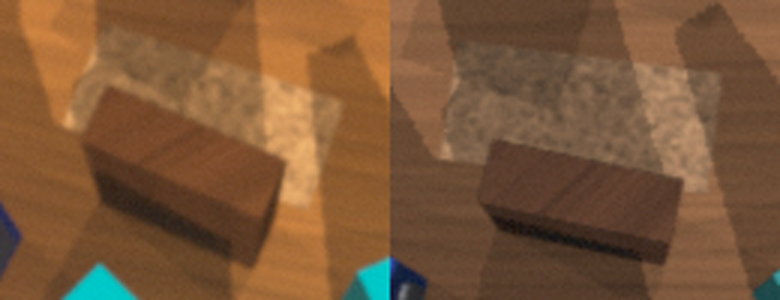

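The crop shows a plain brown tall box beside the cork mat. Its top-face corners are near top-view (283,192), (348,205), (342,225) and (280,212). The mat corners are near (272,159), (360,169), (355,209) and (267,198). Next step is to measure both.

```bash
cat >> look.py <<'E'
def ray(s,px,z):
    f=200/np.tan(np.radians(s['vertical_fov'])/2); T=s['extrinsics']
    px=np.atleast_2d(px).astype(float)
    d=np.c_[(px[:,0]-s['cx'])/f,-(px[:,1]-s['cy'])/f,-np.ones(len(px))]@T[:3,:3].T
    return T[:3,3]+d*((z-T[2,3])/d[:,2])[:,None]
def proj(s,P):
    f=200/np.tan(np.radians(s['vertical_fov'])/2); T=s['extrinsics']
    p=(np.atleast_2d(P)-T[:3,3])@T[:3,:3]
    return np.c_[s['cx']+f*p[:,0]/-p[:,2],s['cy']-f*p[:,1]/-p[:,2]]
E
python3 - <<'E'
from look import *
import pickle
a,b=pickle.load(open('p0.pkl','rb'))
def rep(n,P):
    P=P[:,:2];c=P.mean(0);e=[np.linalg.norm(P[i]-P[(i+1)%4])*1e3 for i in range(4)]
    d=(P[0]+P[3]-P[1]-P[2]);print(n,np.round(P,3).tolist(),'c',c.round(4),'e',np.round(e),'yaw',np.degrees(np.arctan2(-d[0],d[1])).round(1))
T=lambda q:np.array(q)
rt=T([[283.3,191.7],[347.7,205],[342.5,225],[279.5,212]]);rs=T([[291,191],[350,215.3],[343.3,233],[283.3,208.7]])
rep('radio top',ray(b,rt,.19));rep('radio side',ray(a,rs,.19))
mt=T([[271.7,159],[360,169],[355,209],[267,197.7]]);rep('mat top',ray(b,mt,0))
ms=T([[105/3+255,28/3+162],[342/3+255,103/3+162],[308/3+255,205/3+162],[68/3+255,125/3+162]]);rep('mat side',ray(a,ms,0))
# contour mesurement
for n,s,p in(('top',b,(313,207)),('side',a,(316,212))):
    h=cv2.cvtColor(s['img'],cv2.COLOR_RGB2HSV);print(n,h[p[1]-30:p[1]+30:4,p[0]].tolist())
for n,s,ps in(('bluefar',b,[(293,77)]),):pass
for nm,px in (('tissue',(152,176)),('clock',(497,220)),('bluefar',(290,105)),('blueL',(240,262)),('turqA',(318,277)),('turqB',(403,258))):
    print(nm,ray(b,[px],.1).round(3).tolist())
E
```

```text
radio top [[0.553, 0.079], [0.525, -0.068], [0.479, -0.057], [0.507, 0.086]] c [0.5159 0.0101] e [150.  47. 146.  47.] yaw -11.0
radio side [[0.55, 0.074], [0.523, -0.069], [0.48, -0.063], [0.505, 0.08]] c [0.5142 0.0055] e [146.  44. 146.  46.] yaw -10.2
mat top [[0.678, 0.132], [0.652, -0.108], [0.543, -0.095], [0.571, 0.141]] c [0.611  0.0174] e [241. 110. 237. 107.] yaw -6.3
mat side [[0.672, 0.124], [0.648, -0.11], [0.545, -0.098], [0.57, 0.133]] c [0.6085 0.0122] e [235. 104. 233. 102.] yaw -6.1
top [[13, 106, 125], [13, 101, 116], [13, 102, 117], [14, 103, 119], [13, 104, 118], [13, 114, 103], [10, 125, 96], [11, 131, 80], [10, 126, 91], [9, 132, 93], [10, 136, 92], [9, 118, 67], [8, 33, 31], [13, 128, 74], [13, 128, 80]]
side [[15, 136, 131], [13, 134, 131], [15, 136, 129], [15, 141, 141], [14, 132, 143], [11, 156, 124], [12, 161, 114], [12, 172, 117], [13, 177, 117], [11, 164, 126], [11, 158, 126], [12, 180, 88], [12, 160, 89], [15, 171, 67], [9, 87, 47]]
tissue [[0.606, 0.418, 0.1]]
clock [[0.506, -0.434, 0.1]]
bluefar [[0.794, 0.077, 0.1]]
blueL [[0.396, 0.188, 0.1]]
turqA [[0.363, -0.001, 0.1]]
turqB [[0.411, -0.205, 0.1]]
```

Sizes and heights agree with the description: radio about 150×47 mm and mat about 240×109 mm. The radio centre is about (0.515, 0.008) at yaw −10.6°, and the mat centre about (0.610, 0.015) at yaw −6.2°.

My plan is to grip near the right end, tip onto the left end and swing +36°. Then I regrip near the left end, tip onto the right end and swing back −32°.

```bash
cat > mv.py <<'E'
from look import *
import json,sys
from scipy.spatial.transform import Rotation as R, Slerp
def st():
    s=get_state(); return np.array(s['tool_pos']),R.from_quat(s['eef_rot']),s
def down(az,flip=0):  # tool z down, tool y at azimuth az (deg)
    a=np.radians(az); y=np.array([np.cos(a),np.sin(a),0]); z=np.array([0,0,-1.]); return R.from_matrix(np.c_[np.cross(y,z),y,z])
def rows(poses):  # list of (p,R), relative rows
    out=[]
    for (p,r),(p2,r2) in zip(poses,poses[1:]):
        d=r.inv().apply(p2-p)*100; w=(r.inv()*r2).as_rotvec()
        out.append(dict(zip(('x','y','z','rx','ry','rz'),np.r_[d.round(2),w.round(3)].tolist())))
    return out
def line(p2,r2,n,start=None):
    p,r,_=start or st(); sl=Slerp([0,1],R.concatenate([r,r2]))
    return rows([(p+(np.array(p2)-p)*t,sl(t)) for t in np.linspace(0,1,n+1)])
def screw(piv,axis,ang,n,start=None):
    p,r,_=start or st(); q=lambda t:R.from_rotvec(np.array(axis)*ang*t)
    piv=np.array(piv); return rows([(piv+q(t).apply(p-piv),q(t)*r) for t in (0,1/n)])[0]
def show(rs):
    for i in range(0,len(rs),5): print(json.dumps(rs[i:i+5]))
E
python3 - <<'E'
from mv import *
show(line([.506,-.041,.25],down(-10.6),15))
E
```

```text
[{"x": -3.29, "y": -3.36, "z": -0.0, "rx": -0.0, "ry": 0.0, "rz": 0.096}, {"x": -3.59, "y": -3.03, "z": -0.0, "rx": -0.0, "ry": 0.0, "rz": 0.096}, {"x": -3.87, "y": -2.68, "z": -0.0, "rx": -0.0, "ry": 0.0, "rz": 0.096}, {"x": -4.11, "y": -2.29, "z": -0.0, "rx": -0.0, "ry": 0.0, "rz": 0.096}, {"x": -4.31, "y": -1.89, "z": -0.0, "rx": -0.0, "ry": 0.0, "rz": 0.096}]
[{"x": -4.47, "y": -1.47, "z": -0.0, "rx": -0.0, "ry": 0.0, "rz": 0.096}, {"x": -4.59, "y": -1.04, "z": -0.0, "rx": -0.0, "ry": 0.0, "rz": 0.096}, {"x": -4.67, "y": -0.59, "z": -0.0, "rx": -0.0, "ry": 0.0, "rz": 0.096}, {"x": -4.7, "y": -0.14, "z": -0.0, "rx": -0.0, "ry": 0.0, "rz": 0.096}, {"x": -4.69, "y": 0.31, "z": -0.01, "rx": -0.0, "ry": 0.0, "rz": 0.096}]
[{"x": -4.64, "y": 0.75, "z": -0.01, "rx": -0.0, "ry": 0.0, "rz": 0.096}, {"x": -4.55, "y": 1.19, "z": -0.01, "rx": -0.0, "ry": 0.0, "rz": 0.096}, {"x": -4.41, "y": 1.62, "z": -0.01, "rx": -0.0, "ry": 0.0, "rz": 0.096}, {"x": -4.24, "y": 2.04, "z": -0.01, "rx": -0.0, "ry": 0.0, "rz": 0.096}, {"x": -4.02, "y": 2.43, "z": -0.01, "rx": -0.0, "ry": 0.0, "rz": 0.096}]
```

{"fn": "send_rows", "kwargs": {"motion": [{"x":-3.3,"y":-3.4,"z":0,"rx":0,"ry":0,"rz":0.096,"jaw":8.8},{"x":-3.6,"y":-3.0,"z":0,"rx":0,"ry":0,"rz":0.096,"jaw":8.8},{"x":-3.9,"y":-2.7,"z":0,"rx":0,"ry":0,"rz":0.096,"jaw":8.8},{"x":-4.1,"y":-2.3,"z":0,"rx":0,"ry":0,"rz":0.096,"jaw":8.8},{"x":-4.3,"y":-1.9,"z":0,"rx":0,"ry":0,"rz":0.096,"jaw":8.8}]}}

```text
clock: 0.6
tool_pos: [0.3002, 0.3795, 0.2496]
eef_rot: [0.391, 0.92, -0.0, 0.0]
contact_force: [1.2, 0.6, 0.2]
opening: 0.998
finger_force: 0.0
```

{"fn": "send_rows", "kwargs": {"motion": [{"x":-4.5,"y":-1.5,"z":0,"rx":0,"ry":0,"rz":0.096,"jaw":8.8},{"x":-4.6,"y":-1.0,"z":0,"rx":0,"ry":0,"rz":0.096,"jaw":8.8},{"x":-4.7,"y":-0.6,"z":0,"rx":0,"ry":0,"rz":0.096,"jaw":8.8},{"x":-4.7,"y":-0.1,"z":0,"rx":0,"ry":0,"rz":0.096,"jaw":8.8},{"x":-4.7,"y":0.3,"z":0,"rx":0,"ry":0,"rz":0.096,"jaw":8.8}]}}

```text
clock: 1.1
tool_pos: [0.4039, 0.1677, 0.2497]
eef_rot: [0.599, 0.801, 0.0, -0.0]
contact_force: [1.0, 0.5, 0.0]
opening: 0.997
finger_force: 0.0
```

{"fn": "send_rows", "kwargs": {"motion": [{"x":-4.6,"y":0.8,"z":0,"rx":0,"ry":0,"rz":0.096,"jaw":8.8},{"x":-4.5,"y":1.2,"z":0,"rx":0,"ry":0,"rz":0.096,"jaw":8.8},{"x":-4.4,"y":1.6,"z":0,"rx":0,"ry":0,"rz":0.096,"jaw":8.8},{"x":-4.2,"y":2.0,"z":0,"rx":0,"ry":0,"rz":0.096,"jaw":8.8},{"x":-4.0,"y":2.4,"z":0,"rx":0,"ry":0,"rz":0.096,"jaw":8.8}]}}

```text
clock: 1.6
tool_pos: [0.5057, -0.0421, 0.2495]
eef_rot: [0.772, 0.636, -0.0, -0.0]
contact_force: [0.7, -0.2, -0.2]
opening: 0.999
finger_force: 0.0
```

```bash
python3 - <<'E'
from mv import *
p,r,s=st();print(s['clock'],p.round(4),r.as_matrix().round(3).tolist(),s['qd'].round(2),s['contact_force'].round(1))
show(line([.506,-.041,.155],down(-10.6),5))
E
```

```text
1.6 [ 0.5057 -0.0421  0.2495] [[0.192, 0.981, -0.001], [0.981, -0.192, 0.0], [0.0, -0.001, -1.0]] [ 0.73  0.28  0.23 -0.61 -0.2   0.34  0.09] [ 0.7 -0.2 -0.2]
[{"x": 0.02, "y": 0.0, "z": 1.89, "rx": -0.0, "ry": -0.0, "rz": -0.002}, {"x": 0.02, "y": 0.0, "z": 1.89, "rx": -0.0, "ry": -0.0, "rz": -0.002}, {"x": 0.02, "y": 0.0, "z": 1.89, "rx": -0.0, "ry": -0.0, "rz": -0.002}, {"x": 0.02, "y": 0.0, "z": 1.89, "rx": -0.0, "ry": -0.0, "rz": -0.002}, {"x": 0.02, "y": 0.0, "z": 1.89, "rx": -0.0, "ry": -0.0, "rz": -0.002}]
```

{"fn": "send_rows", "kwargs": {"motion": [{"x":0,"y":0,"z":1.0,"rx":0,"ry":0,"rz":0,"jaw":8.8},{"x":0,"y":0,"z":1.0,"rx":0,"ry":0,"rz":0,"jaw":8.8},{"x":0,"y":0,"z":1.0,"rx":0,"ry":0,"rz":0,"jaw":8.8},{"x":0,"y":0,"z":0.5,"rx":0,"ry":0,"rz":0,"jaw":8.8},{"x":0,"y":0,"z":0,"rx":0,"ry":0,"rz":0,"jaw":8.8}]}}

```text
clock: 2.1
tool_pos: [0.5044, -0.0388, 0.2138]
eef_rot: [0.77, 0.638, -0.001, -0.001]
contact_force: [0.8, 0.3, 0.0]
opening: 0.997
finger_force: 0.0
```

```bash
python3 - <<'E'
from mv import *
a=grab('side','s1');b=grab('top','t1')
o=np.hstack([a['img'][130:260,245:405],b['img'][130:260,240:400]])[:,:,::-1]
cv2.imwrite('pics/c1.png',cv2.resize(o,(800,325),interpolation=cv2.INTER_CUBIC))
p,r,s=st();print(s['clock'],p.round(4),r.as_matrix().round(3).tolist())
E
```

```text
2.2 [ 0.5052 -0.0394  0.2147] [[0.186, 0.982, -0.0], [0.982, -0.186, 0.0], [0.0, -0.0, -1.0]]
```

View pics/c1.png

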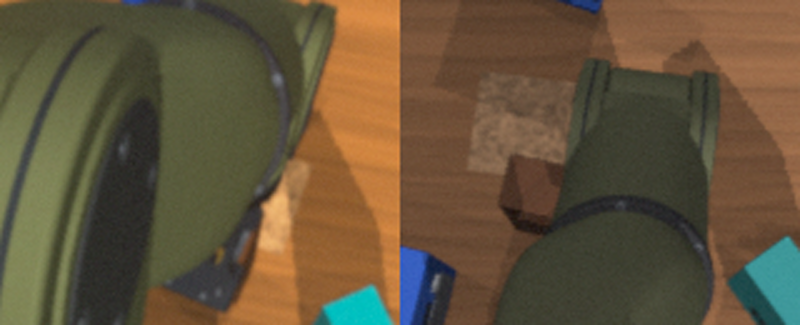

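The picture shows the arm covering most of the radio. Its left top end is still visible at top-crop (530,190), and the gripper stands over the right end as planned. Descending, then closing the gripper.

{"fn": "send_rows", "kwargs": {"motion": [{"x":-0.1,"y":0,"z":1.0,"rx":0,"ry":0,"rz":0,"jaw":8.8},{"x":0,"y":0,"z":2.0,"rx":0,"ry":0,"rz":0,"jaw":8.8},{"x":0,"y":0,"z":2.0,"rx":0,"ry":0,"rz":0,"jaw":8.8},{"x":0,"y":0,"z":1.0,"rx":0,"ry":0,"rz":0,"jaw":8.8},{"x":0,"y":0,"z":0,"rx":0,"ry":0,"rz":0,"jaw":8.8}]}}

```text
clock: 2.7
tool_pos: [0.5043, -0.0412, 0.1535]
eef_rot: [0.771, 0.637, -0.001, -0.001]
contact_force: [-0.9, 1.1, -0.3]
opening: 1.0
finger_force: 0.0
```

{"fn": "send_rows", "kwargs": {"motion": [{"x":0,"y":0,"z":0,"rx":0,"ry":0,"rz":0,"jaw":6.5},{"x":0,"y":0,"z":0,"rx":0,"ry":0,"rz":0,"jaw":5.8},{"x":0,"y":0,"z":0,"rx":0,"ry":0,"rz":0,"jaw":5.2},{"x":0,"y":0,"z":0,"rx":0,"ry":0,"rz":0,"jaw":4.6},{"x":0,"y":0,"z":0,"rx":0,"ry":0,"rz":0,"jaw":4.0}], "grip_force": 25}}

```text
clock: 3.2
tool_pos: [0.5053, -0.0413, 0.155]
eef_rot: [0.771, 0.637, 0.0, 0.0]
contact_force: [-2.1, 0.3, 1.1]
opening: 0.574
finger_force: 1.7
```

```bash
python3 - <<'E'
from mv import *
import time
p,r,s=st();print(s['clock'],p.round(4),r.as_matrix().round(3).tolist(),s['opening'],s['finger_force'],s['contact_force'].round(1),s['moment'].round(2))
# radio frame from tool: y axis = radio x
m=r.as_matrix(); xr=m[:,1]; az=np.degrees(np.arctan2(xr[1],xr[0])); v=np.array([-xr[1],xr[0],0]); print('az',az)
c=np.array([.515,.008]); d=(p[:2]-c)@v[:2]; print('along',d)
L=np.r_[p[:2]+v[:2]*(.075-d),0]; print('L',L)
print('tip',screw(L,-xr*np.array([1,1,0]),.20,10),screw(L,xr*np.array([1,1,0]),.20,10))
E
```

```text
3.2 [ 0.5053 -0.0413  0.155 ] [[0.188, 0.982, 0.001], [0.982, -0.188, 0.0], [0.0, 0.001, -1.0]] 0.5735673659003848 1.6518793936640463 [-2.1  0.3  1.1] [-0.01  0.65 -0.03]
az -10.827370680859664
along -0.050219508755880105
L [0.52882961 0.08171437 0.        ]
tip {'x': 0.31, 'y': 0.0, 'z': -0.25, 'rx': 0.0, 'ry': -0.02, 'rz': -0.0} {'x': -0.31, 'y': -0.0, 'z': 0.25, 'rx': -0.0, 'ry': 0.02, 'rz': 0.0}
```

{"fn": "send_rows", "kwargs": {"motion": [{"jaw":4.0},{"jaw":4.0},{"jaw":4.0},{"jaw":4.0},{"jaw":4.0}], "grip_force": 30}}

```text
schema error: expected keys x, y, z, rx, ry, rz, jaw
```

{"fn": "send_rows", "kwargs": {"motion": [{"x":0.31,"y":0,"z":-0.25,"rx":0,"ry":-0.02,"rz":0,"jaw":4.0},{"x":0.31,"y":0,"z":-0.25,"rx":0,"ry":-0.02,"rz":0,"jaw":4.0},{"x":0.31,"y":0,"z":-0.25,"rx":0,"ry":-0.02,"rz":0,"jaw":4.0},{"x":0.31,"y":0,"z":-0.25,"rx":0,"ry":-0.02,"rz":0,"jaw":4.0},{"x":0.31,"y":0,"z":-0.25,"rx":0,"ry":-0.02,"rz":0,"jaw":4.0}]}}

```text
clock: 3.7
tool_pos: [0.508, -0.0262, 0.1668]
eef_rot: [0.77, 0.636, -0.039, 0.032]
contact_force: [-0.0, -1.3, -0.4]
opening: 0.565
finger_force: 25.0
```

```bash
python3 - <<'E'
from mv import *
p,r,s=st();print(s['clock'],p.round(4),r.as_matrix().round(3).tolist(),s['opening'],s['finger_force'],s['contact_force'].round(1),s['moment'].round(2))
E
```

```text
3.7 [ 0.508  -0.0262  0.1668] [[0.188, 0.982, -0.019], [0.977, -0.189, -0.1], [-0.101, 0.0, -0.995]] 0.5645205864055964 24.97476389631629 [-0.  -1.3 -0.4] [-0.21  0.14 -0.02]
```

The pause call was refused for missing keys, so the tip began while the grip was still building. I'll hold still and check.

{"fn": "send_rows", "kwargs": {"motion": [{"x":0,"y":0,"z":0,"rx":0,"ry":0,"rz":0,"jaw":4.0},{"x":0,"y":0,"z":0,"rx":0,"ry":0,"rz":0,"jaw":4.0},{"x":0,"y":0,"z":0,"rx":0,"ry":0,"rz":0,"jaw":4.0},{"x":0,"y":0,"z":0,"rx":0,"ry":0,"rz":0,"jaw":4.0},{"x":0,"y":0,"z":0,"rx":0,"ry":0,"rz":0,"jaw":4.0}]}}

```text
clock: 4.2
tool_pos: [0.5082, -0.0258, 0.1665]
eef_rot: [0.77, 0.636, -0.038, 0.032]
contact_force: [0.2, -0.5, -1.4]
opening: 0.563
finger_force: 25.0
```

```bash
python3 - <<'E'
from mv import *
p,r,s=st();print(s['clock'],p.round(4),r.as_matrix().round(3).tolist(),s['opening'],s['finger_force'],s['contact_force'].round(1),s['moment'].round(2))
a=grab('side','s2');b=grab('top','t2')
o=np.hstack([a['img'][130:260,245:405],b['img'][130:260,240:400]])[:,:,::-1]
cv2.imwrite('pics/c2.png',cv2.resize(o,(800,325),interpolation=cv2.INTER_CUBIC))
E
```

```text
4.2 [ 0.5082 -0.0258  0.1665] [[0.187, 0.982, -0.019], [0.977, -0.188, -0.098], [-0.099, 0.0, -0.995]] 0.5633687266472168 24.972977433353662 [ 0.2 -0.5 -1.4] [ 0.03 -0.06  0.02]
```

View pics/c2.png

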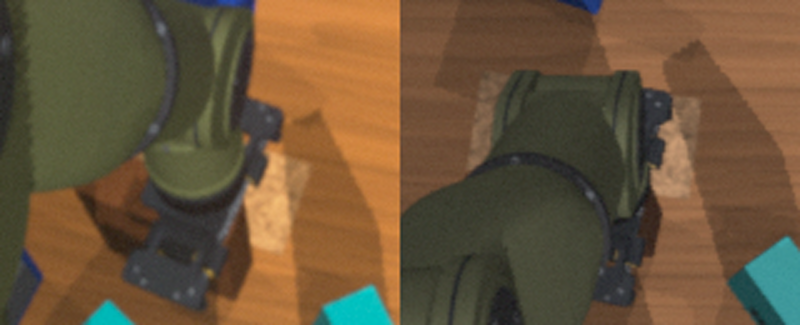

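The picture shows the gripper over the right end of the radio, with the right face just visible at side-crop (235,270) and top-crop (650,220). I'll zoom in there with the predicted corners for flat and tipped marked on it.

```bash
cat >> mv.py <<'E'
def radio_pts(c,yaw,piv=0,tilt=0):
    # corners local (x,y,z); piv=+1 left end,-1 right; raised opposite end by tilt
    P=np.array([[sx*.025,sy*.075,z] for z in(0,.19) for sx in(1,-1) for sy in(1,-1)])
    o=np.array([0,piv*.075,0]); P=R.from_rotvec([-piv*tilt,0,0]).apply(P-o)+o
    return R.from_euler('z',yaw,degrees=True).apply(P)+np.r_[c,0]
E
python3 - <<'E'
from mv import *
import pickle
a,b=pickle.load(open('p0.pkl','rb'))
o=[]
for n,s,(x,y) in(('s',a,(300,190)),('t',b,(300,180))):
    for k in '02':
        i=cv2.resize(cv2.imread(f'pics/{n}{k}.png')[y:y+70,x:x+65],(390,420),interpolation=cv2.INTER_CUBIC) if 0 else cv2.resize(cv2.imread(f'pics/{n}{k}.png')[y:y+70,x:x+65],(260,280),interpolation=cv2.INTER_CUBIC)
        for tl,col in((0,(0,255,0)),(.1,(0,0,255))):
            for q in proj(s,radio_pts([.515,.008],-10.7,1,tl)[[1,3,5,7]]): cv2.circle(i,tuple(int(v) for v in (q-(x,y)+.5)*4),2,col,-1)
        o.append(i)
cv2.imwrite('pics/z2.png',np.vstack([np.hstack(o[:2]),np.hstack(o[2:])]))
E
```

```text
(no output)
```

View pics/z2.png

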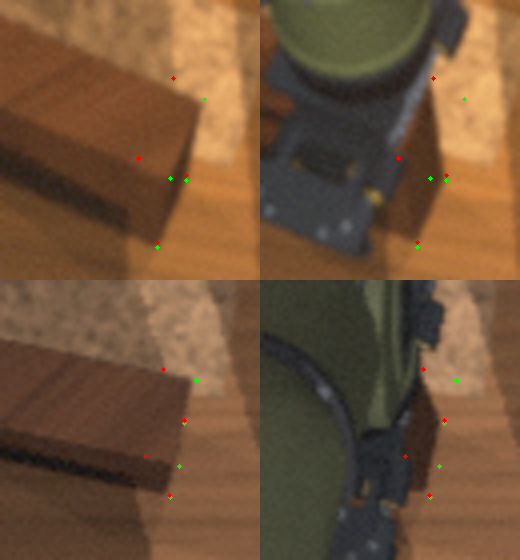

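The right face has moved to the tipped (red) prediction, so the radio is tipping as intended about its left end. Continuing the tip.

{"fn": "send_rows", "kwargs": {"motion": [{"x":0.31,"y":0,"z":-0.25,"rx":0,"ry":-0.02,"rz":0,"jaw":4.0},{"x":0.31,"y":0,"z":-0.25,"rx":0,"ry":-0.02,"rz":0,"jaw":4.0},{"x":0.31,"y":0,"z":-0.25,"rx":0,"ry":-0.02,"rz":0,"jaw":4.0},{"x":0.31,"y":0,"z":-0.25,"rx":0,"ry":-0.02,"rz":0,"jaw":4.0},{"x":0.31,"y":0,"z":-0.25,"rx":0,"ry":-0.02,"rz":0,"jaw":4.0}]}}

```text
clock: 4.8
tool_pos: [0.5113, -0.0092, 0.177]
eef_rot: [0.767, 0.634, -0.078, 0.064]
contact_force: [-0.1, -1.7, 0.7]
opening: 0.565
finger_force: 25.0
```

{"fn": "send_rows", "kwargs": {"motion": [{"x":0,"y":0,"z":0,"rx":0,"ry":0,"rz":0,"jaw":4.0},{"x":0,"y":0,"z":0,"rx":0,"ry":0,"rz":0,"jaw":4.0},{"x":0,"y":0,"z":0,"rx":0,"ry":0,"rz":0,"jaw":4.0},{"x":0,"y":0,"z":0,"rx":0,"ry":0,"rz":0,"jaw":4.0},{"x":0,"y":0,"z":0,"rx":0,"ry":0,"rz":0,"jaw":4.0}]}}

```text
clock: 5.3
tool_pos: [0.5113, -0.009, 0.1768]
eef_rot: [0.767, 0.634, -0.077, 0.064]
contact_force: [-0.4, -2.1, 1.5]
opening: 0.568
finger_force: 25.0
```

```bash
python3 - <<'E'
from mv import *
p,r,s=st();print(s['clock'],p.round(4),r.as_matrix().round(3).tolist(),s['opening'],s['finger_force'],s['contact_force'].round(1),s['moment'].round(2),s['q'].round(2))
L=[.5288,.0817,0]
P0=np.array([.5053,-.0413,.155]);x=np.array([.982,-.188,0])
print('expected',(np.array(L)+R.from_rotvec(-x*.2).apply(P0-L)).round(4))
print(screw(L,[0,0,1],np.radians(36),20))
E
```

```text
5.3 [ 0.5113 -0.009   0.1768] [[0.185, 0.982, -0.037], [0.963, -0.188, -0.195], [-0.198, -0.0, -0.98]] 0.5676506042573661 24.974025646224618 [-0.4 -2.1  1.5] [-0.24 -0.02  0.01] [-0.39  0.71  0.33  1.96 -0.04  0.57 -0.27]
expected [ 0.5116 -0.0086  0.1768]
{'x': 0.0, 'y': 0.29, 'z': -0.0, 'rx': -0.006, 'ry': -0.0, 'rz': -0.031}
```

{"fn": "send_rows", "kwargs": {"motion": [{"x":0,"y":0.29,"z":0,"rx":-0.006,"ry":0,"rz":-0.031,"jaw":4.0},{"x":0,"y":0.29,"z":0,"rx":-0.006,"ry":0,"rz":-0.031,"jaw":4.0},{"x":0,"y":0.29,"z":0,"rx":-0.006,"ry":0,"rz":-0.031,"jaw":4.0},{"x":0,"y":0.29,"z":0,"rx":-0.006,"ry":0,"rz":-0.031,"jaw":4.0},{"x":0,"y":0.29,"z":0,"rx":-0.006,"ry":0,"rz":-0.031,"jaw":4.0}]}}

```text
clock: 5.8
tool_pos: [0.5261, -0.0101, 0.1766]
eef_rot: [0.713, 0.694, -0.072, 0.069]
contact_force: [0.3, 0.3, -1.6]
opening: 0.566
finger_force: 25.0
```

{"fn": "send_rows", "kwargs": {"motion": [{"x":0,"y":0.29,"z":0,"rx":-0.006,"ry":0,"rz":-0.031,"jaw":4.0},{"x":0,"y":0.29,"z":0,"rx":-0.006,"ry":0,"rz":-0.031,"jaw":4.0},{"x":0,"y":0.29,"z":0,"rx":-0.006,"ry":0,"rz":-0.031,"jaw":4.0},{"x":0,"y":0.29,"z":0,"rx":-0.006,"ry":0,"rz":-0.031,"jaw":4.0},{"x":0,"y":0.29,"z":0,"rx":-0.006,"ry":0,"rz":-0.031,"jaw":4.0}]}}

```text
clock: 6.3
tool_pos: [0.5404, -0.01, 0.1766]
eef_rot: [0.656, 0.748, -0.067, 0.074]
contact_force: [0.5, 0.3, -1.4]
opening: 0.566
finger_force: 25.0
```

```bash
python3 - <<'E'
from mv import *
p,r,s=st();print(s['clock'],p.round(4),r.as_matrix().round(3).tolist(),s['opening'],s['finger_force'],s['contact_force'].round(1),s['moment'].round(2),s['q'].round(2))
L=np.array([.5288,.0817,0]);m=r.as_matrix()
print('az',np.degrees(np.arctan2(m[1,1],m[0,1])), 'tilt',m[2,0],'radial',np.linalg.norm((p-L)[:2]),'exp',np.hypot(.511-L[0],-.009-L[1]),'az arm',np.degrees(np.arctan2(*(p-L)[[1,0]])))
E
```

```text
6.3 [ 0.5404 -0.01    0.1766] [[-0.127, 0.992, 0.023], [0.972, 0.129, -0.197], [-0.198, -0.003, -0.98]] 0.5658337747260882 24.982805871404707 [ 0.5  0.3 -1.4] [ 0.54 -0.09 -0.06] [-0.33  0.71  0.25  1.93  0.07  0.53 -0.07]
az 7.424669762147286 tilt -0.1980078701340717 radial 0.09241803932520802 exp 0.09243013577832719 az arm -82.77680821805546
```

{"fn": "send_rows", "kwargs": {"motion": [{"x":0,"y":0.29,"z":0,"rx":-0.006,"ry":0,"rz":-0.031,"jaw":4.0},{"x":0,"y":0.29,"z":0,"rx":-0.006,"ry":0,"rz":-0.031,"jaw":4.0},{"x":0,"y":0.29,"z":0,"rx":-0.006,"ry":0,"rz":-0.031,"jaw":4.0},{"x":0,"y":0.29,"z":0,"rx":-0.006,"ry":0,"rz":-0.031,"jaw":4.0},{"x":0,"y":0.29,"z":0,"rx":-0.006,"ry":0,"rz":-0.031,"jaw":4.0}]}}

```text
clock: 6.8
tool_pos: [0.5546, -0.0076, 0.1767]
eef_rot: [0.596, 0.797, -0.061, 0.078]
contact_force: [1.0, 0.3, -2.0]
opening: 0.566
finger_force: 25.0
```

{"fn": "send_rows", "kwargs": {"motion": [{"x":0,"y":0.29,"z":0,"rx":-0.006,"ry":0,"rz":-0.031,"jaw":4.0},{"x":0,"y":0.29,"z":0,"rx":-0.006,"ry":0,"rz":-0.031,"jaw":4.0},{"x":0,"y":0.29,"z":0,"rx":-0.006,"ry":0,"rz":-0.031,"jaw":4.0},{"x":0,"y":0.29,"z":0,"rx":-0.006,"ry":0,"rz":-0.031,"jaw":4.0},{"x":0,"y":0,"z":0,"rx":0,"ry":0,"rz":0,"jaw":4.0}]}}

```text
clock: 7.3
tool_pos: [0.5656, -0.0038, 0.1767]
eef_rot: [0.545, 0.833, -0.056, 0.082]
contact_force: [-0.2, -0.0, -1.2]
opening: 0.569
finger_force: 25.0
```

```bash
python3 - <<'E'
from mv import *
p,r,s=st();print(s['clock'],p.round(4),r.as_matrix().round(3).tolist(),s['opening'],s['finger_force'],s['contact_force'].round(1),s['moment'].round(2),s['q'].round(2))
L=np.array([.5288,.0817,0]);m=r.as_matrix()
az=np.degrees(np.arctan2(m[1,1],m[0,1]));print('az',az, 'tilt',m[2,0],'az arm',np.degrees(np.arctan2(*(p-L)[[1,0]])))
x=m[:,1]*[1,1,0];print(screw(L,x,.2,10))
a=grab('side','s3');b=grab('top','t3')
o=[]
for s,(x0,y0) in((a,(270,165)),(b,(260,150))):
    i=cv2.resize(s['img'][y0:y0+100,x0:x0+100,::-1],(400,400),interpolation=cv2.INTER_CUBIC)
    c=L[:2]-.075*np.array([-np.sin(np.radians(az)),np.cos(np.radians(az))])
    for q in proj(s,radio_pts(c,az,1,.2)): cv2.circle(i,tuple(int(v) for v in (q-(x0,y0)+.5)*4),2,(0,0,255),-1)
    o.append(i)
cv2.imwrite('pics/z3.png',np.hstack(o))
E
```

```text
7.3 [ 0.5656 -0.0038  0.1767] [[-0.394, 0.916, 0.074], [0.898, 0.401, -0.183], [-0.197, -0.005, -0.98]] 0.56911989835954 24.971902538090944 [-0.2 -0.  -1.2] [ 0.18  0.04 -0.04] [-0.29  0.71  0.17  1.9   0.17  0.51  0.11]
az 23.6180475498913 tilt -0.19720340648527038 az arm -66.73322901641704
{'x': -0.31, 'y': 0.0, 'z': 0.26, 'rx': -0.0, 'ry': 0.02, 'rz': -0.0}
```

View pics/z3.png

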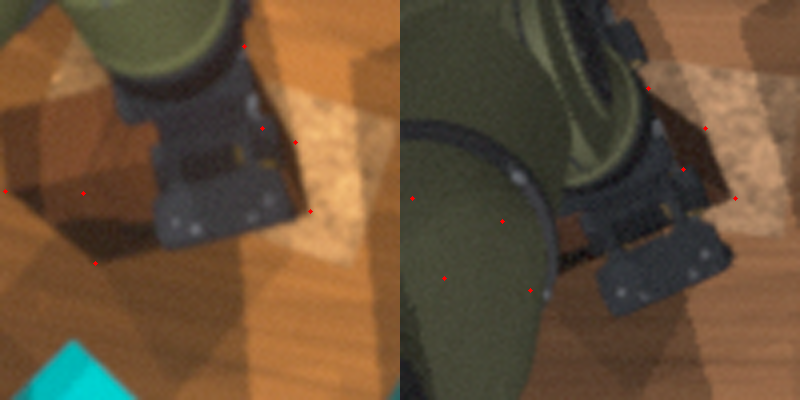

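The picture shows the radio tipped and swung. Its pivot-edge corners at side-crop (5,190) and (95,263), and its right face, lie on the predicted points. The swing so far is 34.4°, so I'll add a little more and set it down.

{"fn": "send_rows", "kwargs": {"motion": [{"x":0,"y":0.29,"z":0,"rx":-0.006,"ry":0,"rz":-0.031,"jaw":4.0},{"x":0,"y":0,"z":0,"rx":0,"ry":0,"rz":0,"jaw":4.0},{"x":-0.31,"y":0,"z":0.255,"rx":0,"ry":0.02,"rz":0,"jaw":4.0},{"x":-0.31,"y":0,"z":0.255,"rx":0,"ry":0.02,"rz":0,"jaw":4.0},{"x":-0.31,"y":0,"z":0.255,"rx":0,"ry":0.02,"rz":0,"jaw":4.0}]}}

```text
clock: 7.9
tool_pos: [0.5726, -0.0118, 0.1707]
eef_rot: [0.533, 0.843, -0.039, 0.057]
contact_force: [0.7, 1.0, -2.1]
opening: 0.565
finger_force: 25.0
```

{"fn": "send_rows", "kwargs": {"motion": [{"x":-0.31,"y":0,"z":0.255,"rx":0,"ry":0.02,"rz":0,"jaw":4.0},{"x":-0.31,"y":0,"z":0.255,"rx":0,"ry":0.02,"rz":0,"jaw":4.0},{"x":-0.31,"y":0,"z":0.255,"rx":0,"ry":0.02,"rz":0,"jaw":4.0},{"x":-0.31,"y":0,"z":0.255,"rx":0,"ry":0.02,"rz":0,"jaw":4.0},{"x":0,"y":0,"z":0,"rx":0,"ry":0,"rz":0,"jaw":4.0}]}}

```text
clock: 8.4
tool_pos: [0.5784, -0.0253, 0.1616]
eef_rot: [0.535, 0.844, -0.018, 0.023]
contact_force: [0.1, -0.8, 0.6]
opening: 0.568
finger_force: 25.0
```

```bash
python3 - <<'E'
from mv import *
p,r,s=st();print(s['clock'],p.round(4),r.as_matrix().round(3).tolist(),s['opening'],s['contact_force'].round(1),s['moment'].round(2),s['q'].round(2))
L=np.array([.5288,.0817,0]);m=r.as_matrix()
az=np.degrees(np.arctan2(m[1,1],m[0,1]));t=np.arcsin(-m[2,0]);print('az',az, 'tilt',t)
v=np.array([-np.sin(np.radians(az)),np.cos(np.radians(az)),0]); print('target',L-.1252*v+[0,0,.1545])
show(line(L-.1252*v+[0,0,.1545],down(az),3))
E
```

```text
8.4 [ 0.5784 -0.0253  0.1616] [[-0.426, 0.905, 0.02], [0.903, 0.426, -0.054], [-0.057, -0.005, -0.998]] 0.5684410685855882 [ 0.1 -0.8  0.6] [ 0.22  0.01 -0.05] [-0.07  0.74 -0.    1.82  0.1   0.57  0.29]
az 25.227642338732046 tilt 0.05738556138085517
target [ 0.58216222 -0.03155862  0.1545    ]
[{"x": -0.23, "y": 0.03, "z": 0.25, "rx": -0.002, "ry": 0.019, "rz": 0.0}, {"x": -0.23, "y": 0.03, "z": 0.25, "rx": -0.002, "ry": 0.019, "rz": 0.0}, {"x": -0.24, "y": 0.02, "z": 0.24, "rx": -0.002, "ry": 0.019, "rz": 0.0}]
```

{"fn": "send_rows", "kwargs": {"motion": [{"x":-0.27,"y":0,"z":0.25,"rx":-0.002,"ry":0.019,"rz":0,"jaw":4.0},{"x":-0.27,"y":0,"z":0.25,"rx":-0.002,"ry":0.019,"rz":0,"jaw":4.0},{"x":-0.27,"y":0,"z":0.22,"rx":0,"ry":0.018,"rz":0,"jaw":4.0},{"x":0,"y":0,"z":0,"rx":0,"ry":0,"rz":0,"jaw":4.0},{"x":0,"y":0,"z":0,"rx":0,"ry":0,"rz":0,"jaw":4.0}]}}

```text
clock: 8.9
tool_pos: [0.5821, -0.033, 0.1553]
eef_rot: [0.535, 0.845, -0.001, 0.001]
contact_force: [1.9, -5.2, 2.1]
opening: 0.568
finger_force: 25.0
```

{"fn": "send_rows", "kwargs": {"motion": [{"x":0,"y":0,"z":0,"rx":0,"ry":0,"rz":0,"jaw":5.2},{"x":0,"y":0,"z":0,"rx":0,"ry":0,"rz":0,"jaw":6.0},{"x":0,"y":0,"z":0,"rx":0,"ry":0,"rz":0,"jaw":7.5},{"x":0,"y":0,"z":0,"rx":0,"ry":0,"rz":0,"jaw":8.8},{"x":0,"y":0,"z":0,"rx":0,"ry":0,"rz":0,"jaw":8.8}]}}

```text
clock: 9.4
tool_pos: [0.5818, -0.0314, 0.155]
eef_rot: [0.534, 0.845, -0.001, 0.001]
contact_force: [0.2, 0.4, 0.5]
opening: 0.927
finger_force: 0.0
```

```bash
python3 - <<'E'
from mv import *
p,r,s=st();print(s['clock'],p.round(4),r.as_matrix().round(3).tolist(),s['opening'],s['contact_force'].round(1))
a=grab('side','s4');b=grab('top','t4')
m=r.as_matrix();az=np.degrees(np.arctan2(m[1,1],m[0,1]));L=np.array([.5288,.0817,0])
v=np.array([-np.sin(np.radians(az)),np.cos(np.radians(az)),0]);c=(L-.075*v)[:2];print(az,c,'R',L-.15*v)
o=[]
for s,(x0,y0) in((a,(270,165)),(b,(260,150))):
    i=cv2.resize(s['img'][y0:y0+100,x0:x0+100,::-1],(400,400),interpolation=cv2.INTER_CUBIC)
    for q in proj(s,radio_pts(c,az)): cv2.circle(i,tuple(int(v) for v in (q-(x0,y0)+.5)*4),2,(0,0,255),-1)
    o.append(i)
cv2.imwrite('pics/z4.png',np.hstack(o))
print(rows([(p,r),(p-.02*0+0.1*v,r)]))
E
```

```text
9.4 [ 0.5818 -0.0314  0.155 ] [[-0.429, 0.903, -0.0], [0.903, 0.429, -0.002], [-0.002, -0.001, -1.0]] 0.9272391952924682 [0.2 0.4 0.5]
25.38904477696121 [0.56095718 0.0139437 ] R [ 0.59311436 -0.05381259  0.        ]
[{'x': 10.0, 'y': -0.0, 'z': -0.02, 'rx': 0.0, 'ry': 0.0, 'rz': 0.0}]
```

View pics/z4.png

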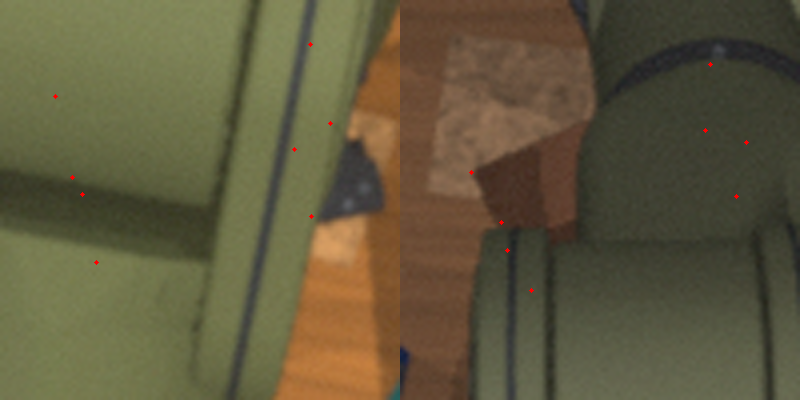

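The radio stands after the first swing. Its left top corner at top-crop (473,172) agrees with the prediction, giving yaw 25.4°, centre (0.561, 0.014) and right end (0.593, −0.054). I'll slide the open jaws 100 mm along the radio and grip near its left end.

{"fn": "send_rows", "kwargs": {"motion": [{"x":1.0,"y":0,"z":0,"rx":0,"ry":0,"rz":0,"jaw":8.8},{"x":2.5,"y":0,"z":0,"rx":0,"ry":0,"rz":0,"jaw":8.8},{"x":3.0,"y":0,"z":0,"rx":0,"ry":0,"rz":0,"jaw":8.8},{"x":2.5,"y":0,"z":0,"rx":0,"ry":0,"rz":0,"jaw":8.8},{"x":1.0,"y":0,"z":0,"rx":0,"ry":0,"rz":0,"jaw":8.8}]}}

```text
clock: 10.0
tool_pos: [0.5374, 0.0623, 0.1549]
eef_rot: [0.533, 0.846, -0.001, -0.0]
contact_force: [-0.3, 0.1, -0.1]
opening: 1.003
finger_force: 0.0
```

{"fn": "send_rows", "kwargs": {"motion": [{"x":0,"y":0,"z":0,"rx":0,"ry":0,"rz":0,"jaw":7.5},{"x":0,"y":0,"z":0,"rx":0,"ry":0,"rz":0,"jaw":6.5},{"x":0,"y":0,"z":0,"rx":0,"ry":0,"rz":0,"jaw":5.8},{"x":0,"y":0,"z":0,"rx":0,"ry":0,"rz":0,"jaw":5.2},{"x":0,"y":0,"z":0,"rx":0,"ry":0,"rz":0,"jaw":4.6}]}}

```text
clock: 10.5
tool_pos: [0.5393, 0.0577, 0.1548]
eef_rot: [0.535, 0.845, -0.001, 0.001]
contact_force: [2.5, 1.3, -0.7]
opening: 0.567
finger_force: 0.9
```

{"fn": "send_rows", "kwargs": {"motion": [{"x":0,"y":0,"z":0,"rx":0,"ry":0,"rz":0,"jaw":4.0},{"x":0,"y":0,"z":0,"rx":0,"ry":0,"rz":0,"jaw":4.0},{"x":0,"y":0,"z":0,"rx":0,"ry":0,"rz":0,"jaw":4.0},{"x":0,"y":0,"z":0,"rx":0,"ry":0,"rz":0,"jaw":4.0},{"x":0,"y":0,"z":0,"rx":0,"ry":0,"rz":0,"jaw":4.0}]}}

```text
clock: 11.0
tool_pos: [0.5391, 0.0582, 0.1548]
eef_rot: [0.535, 0.845, -0.001, 0.001]
contact_force: [1.2, -2.6, -3.7]
opening: 0.564
finger_force: 25.0
```

```bash
python3 - <<'E'
from mv import *
p,r,s=st();print(s['clock'],p.round(4),r.as_matrix().round(3).tolist(),s['opening'],s['finger_force'],s['contact_force'].round(1),s['moment'].round(2),s['q'].round(2))
m=r.as_matrix();az=np.degrees(np.arctan2(m[1,1],m[0,1]))
Rr=np.array([.5931,-.0538,0]);x=m[:,1]*[1,1,0]
v=np.array([-x[1],x[0],0]);print(az,'along from R',(p-Rr)@v,'lateral',(p-Rr)@x)
print('tip',screw(Rr,x,.2,10))
E
```

```text
11.0 [0.5391 0.0582 0.1548] [[-0.428, 0.904, 0.0], [0.904, 0.428, -0.003], [-0.003, -0.001, -1.0]] 0.5639278839997947 24.98561283107847 [ 1.2 -2.6 -3.7] [-0.57 -0.24 -0.06] [-0.18  0.72 -0.03  1.91  0.05  0.51  0.2 ]
25.34779720236235 along from R 0.12436664822749774 lateral -0.0008172379780511317
tip {'x': -0.31, 'y': -0.0, 'z': -0.24, 'rx': -0.0, 'ry': 0.02, 'rz': -0.0}
```

{"fn": "send_rows", "kwargs": {"motion": [{"x":-0.31,"y":0,"z":-0.25,"rx":0,"ry":0.02,"rz":0,"jaw":4.0},{"x":-0.31,"y":0,"z":-0.25,"rx":0,"ry":0.02,"rz":0,"jaw":4.0},{"x":-0.31,"y":0,"z":-0.25,"rx":0,"ry":0.02,"rz":0,"jaw":4.0},{"x":-0.31,"y":0,"z":-0.25,"rx":0,"ry":0.02,"rz":0,"jaw":4.0},{"x":-0.31,"y":0,"z":-0.25,"rx":0,"ry":0.02,"rz":0,"jaw":4.0}]}}

```text
clock: 11.5
tool_pos: [0.5455, 0.0445, 0.1668]
eef_rot: [0.534, 0.844, 0.026, -0.043]
contact_force: [-0.5, 1.0, -5.1]
opening: 0.565
finger_force: 25.0
```

{"fn": "send_rows", "kwargs": {"motion": [{"x":-0.31,"y":0,"z":-0.25,"rx":0,"ry":0.02,"rz":0,"jaw":4.0},{"x":-0.31,"y":0,"z":-0.25,"rx":0,"ry":0.02,"rz":0,"jaw":4.0},{"x":-0.31,"y":0,"z":-0.25,"rx":0,"ry":0.02,"rz":0,"jaw":4.0},{"x":-0.31,"y":0,"z":-0.25,"rx":0,"ry":0.02,"rz":0,"jaw":4.0},{"x":-0.31,"y":0,"z":-0.25,"rx":0,"ry":0.02,"rz":0,"jaw":4.0}]}}

```text
clock: 12.0
tool_pos: [0.553, 0.028, 0.1769]
eef_rot: [0.532, 0.841, 0.052, -0.085]
contact_force: [-0.4, 0.5, -6.5]
opening: 0.563
finger_force: 25.0
```

{"fn": "send_rows", "kwargs": {"motion": [{"x":0,"y":0,"z":0,"rx":0,"ry":0,"rz":0,"jaw":4.0},{"x":0,"y":0,"z":0,"rx":0,"ry":0,"rz":0,"jaw":4.0},{"x":0,"y":0,"z":0,"rx":0,"ry":0,"rz":0,"jaw":4.0},{"x":0,"y":0,"z":0,"rx":0,"ry":0,"rz":0,"jaw":4.0},{"x":0,"y":0,"z":0,"rx":0,"ry":0,"rz":0,"jaw":4.0}]}}

```text
clock: 12.5
tool_pos: [0.553, 0.0293, 0.177]
eef_rot: [0.532, 0.841, 0.052, -0.084]
contact_force: [0.2, -1.0, -7.3]
opening: 0.565
finger_force: 25.0
```

```bash
python3 - <<'E'
from mv import *
p,r,s=st();print(s['clock'],p.round(4),r.as_matrix().round(3).tolist(),s['opening'],s['finger_force'],s['contact_force'].round(1),s['moment'].round(2),s['q'].round(2))
m=r.as_matrix();az=np.degrees(np.arctan2(m[1,1],m[0,1]))
Rr=np.array([.5931,-.0538,0]);x=m[:,1]*[1,1,0];P0=np.array([.5391,.0582,.1548])
print('exp',Rr+R.from_rotvec(x*.2).apply(P0-Rr))
print('swing',screw(Rr,[0,0,-1],np.radians(az+6.2),20),az)
a=grab('side','s5');b=grab('top','t5')
v=np.array([-x[1],x[0],0]);c=(Rr+.075*v)[:2]
o=[]
for s,(x0,y0) in((a,(270,165)),(b,(260,150))):
    i=cv2.resize(s['img'][y0:y0+100,x0:x0+100,::-1],(400,400),interpolation=cv2.INTER_CUBIC)
    for q in proj(s,radio_pts(c,az,-1,.2)): cv2.circle(i,tuple(int(v) for v in (q-(x0,y0)+.5)*4),2,(0,0,255),-1)
    o.append(i)
cv2.imwrite('pics/z5.png',np.hstack(o))
E
```

```text
12.5 [0.553  0.0293 0.177 ] [[-0.421, 0.903, -0.085], [0.886, 0.429, 0.177], [0.197, -0.001, -0.98]] 0.5645019334331556 24.990369707811624 [ 0.2 -1.  -7.3] [-0.21 -0.04 -0.02] [ 0.09  0.74 -0.22  1.78 -0.06  0.71  0.41]
exp [0.55336148 0.02818326 0.17641609]
swing {'x': -0.0, 'y': 0.25, 'z': -0.0, 'rx': -0.005, 'ry': 0.0, 'rz': 0.027} 25.41320805410021
```

View pics/z5.png

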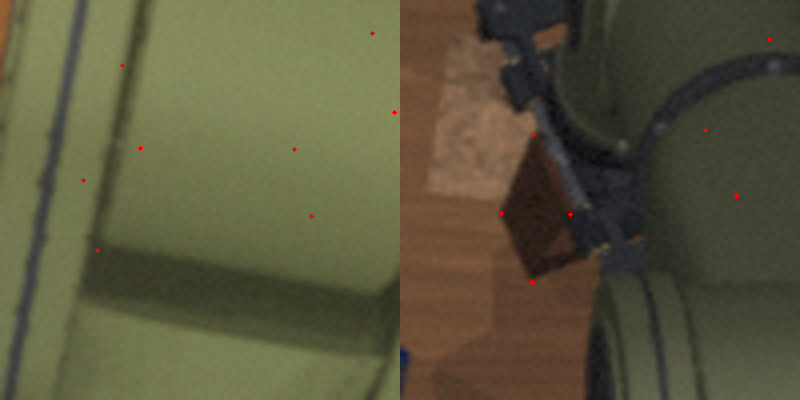

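The end face lies within a pixel of the prediction at top-crop (501,213)–(570,213). The wrist carries 7 N though, so I'll lower 2 mm to keep the right end firmly on the table.

{"fn": "send_rows", "kwargs": {"motion": [{"x":-0.02,"y":0,"z":0.1,"rx":0,"ry":0,"rz":0,"jaw":4.0},{"x":-0.02,"y":0,"z":0.1,"rx":0,"ry":0,"rz":0,"jaw":4.0},{"x":0,"y":0,"z":0,"rx":0,"ry":0,"rz":0,"jaw":4.0},{"x":0,"y":0,"z":0,"rx":0,"ry":0,"rz":0,"jaw":4.0},{"x":0,"y":0,"z":0,"rx":0,"ry":0,"rz":0,"jaw":4.0}]}}

```text
clock: 13.1
tool_pos: [0.553, 0.0297, 0.176]
eef_rot: [0.532, 0.841, 0.053, -0.084]
contact_force: [-3.2, 1.6, 5.8]
opening: 0.568
finger_force: 25.0
```

```bash
python3 - <<'E'
from mv import *
p,r,s=st();print(s['clock'],p.round(4),s['contact_force'].round(1),s['moment'].round(2),np.arcsin(r.as_matrix()[2,0]))
Rr=np.array([.5931,-.0538,0]);print('swing',screw(Rr,[0,0,-1],np.radians(31.6),20))
E
```

```text
13.1 [0.553  0.0297 0.176 ] [-3.2  1.6  5.8] [-0.03  0.82 -0.08] 0.19862612928670878
swing {'x': -0.0, 'y': 0.26, 'z': -0.0, 'rx': -0.005, 'ry': 0.0, 'rz': 0.027}
```

{"fn": "send_rows", "kwargs": {"motion": [{"x":0,"y":0.255,"z":0,"rx":-0.0054,"ry":0,"rz":0.027,"jaw":4.0},{"x":0,"y":0.255,"z":0,"rx":-0.0054,"ry":0,"rz":0.027,"jaw":4.0},{"x":0,"y":0.255,"z":0,"rx":-0.0054,"ry":0,"rz":0.027,"jaw":4.0},{"x":0,"y":0.255,"z":0,"rx":-0.0054,"ry":0,"rz":0.027,"jaw":4.0},{"x":0,"y":0.255,"z":0,"rx":-0.0054,"ry":0,"rz":0.027,"jaw":4.0}]}}

```text
clock: 13.6
tool_pos: [0.5657, 0.034, 0.1758]
eef_rot: [0.589, 0.802, 0.059, -0.079]
contact_force: [-1.2, 2.0, 4.3]
opening: 0.57
finger_force: 25.0
```

{"fn": "send_rows", "kwargs": {"motion": [{"x":0,"y":0.255,"z":0,"rx":-0.0054,"ry":0,"rz":0.027,"jaw":4.0},{"x":0,"y":0.255,"z":0,"rx":-0.0054,"ry":0,"rz":0.027,"jaw":4.0},{"x":0,"y":0.255,"z":0,"rx":-0.0054,"ry":0,"rz":0.027,"jaw":4.0},{"x":0,"y":0.255,"z":0,"rx":-0.0054,"ry":0,"rz":0.027,"jaw":4.0},{"x":0,"y":0.255,"z":0,"rx":-0.0054,"ry":0,"rz":0.027,"jaw":4.0}]}}

```text
clock: 14.1
tool_pos: [0.5782, 0.037, 0.1752]
eef_rot: [0.643, 0.759, 0.064, -0.075]
contact_force: [0.2, 2.6, 4.5]
opening: 0.564
finger_force: 25.0
```

```bash
python3 - <<'E'
from mv import *
p,r,s=st();print(s['clock'],p.round(4),r.as_matrix().round(3).tolist(),s['contact_force'].round(1),s['moment'].round(2),s['q'].round(2))
m=r.as_matrix();az=np.degrees(np.arctan2(m[1,1],m[0,1]));Rr=np.array([.5931,-.0538,0]);print(az,'radial',np.linalg.norm((p-Rr)[:2]),'was',np.hypot(.553-.5931,.0297+.0538),screw(Rr,[0,0,-1],np.radians(az+6.2),10))
E
```

```text
14.1 [0.5782 0.037  0.1752] [[-0.162, 0.986, -0.032], [0.967, 0.165, 0.193], [0.196, 0.0, -0.981]] [0.2 2.6 4.5] [-0.19  0.06  0.07] [ 0.05  0.75 -0.15  1.75 -0.15  0.67  0.22]
9.480519786592891 radial 0.09205269654709397 was 0.09262969286357368 {'x': -0.0, 'y': 0.25, 'z': -0.0, 'rx': -0.005, 'ry': -0.0, 'rz': 0.027}
```

{"fn": "send_rows", "kwargs": {"motion": [{"x":0,"y":0.25,"z":0,"rx":-0.0054,"ry":0,"rz":0.027,"jaw":4.0},{"x":0,"y":0.25,"z":0,"rx":-0.0054,"ry":0,"rz":0.027,"jaw":4.0},{"x":0,"y":0.25,"z":0,"rx":-0.0054,"ry":0,"rz":0.027,"jaw":4.0},{"x":0,"y":0.25,"z":0,"rx":-0.0054,"ry":0,"rz":0.027,"jaw":4.0},{"x":0,"y":0.25,"z":0,"rx":-0.0054,"ry":0,"rz":0.027,"jaw":4.0}]}}

```text
clock: 14.6
tool_pos: [0.5903, 0.038, 0.1749]
eef_rot: [0.694, 0.713, 0.068, -0.071]
contact_force: [1.3, 1.3, 3.5]
opening: 0.563
finger_force: 25.0
```

{"fn": "send_rows", "kwargs": {"motion": [{"x":0,"y":0.25,"z":0,"rx":-0.0054,"ry":0,"rz":0.027,"jaw":4.0},{"x":0,"y":0.25,"z":0,"rx":-0.0054,"ry":0,"rz":0.027,"jaw":4.0},{"x":0,"y":0.25,"z":0,"rx":-0.0054,"ry":0,"rz":0.027,"jaw":4.0},{"x":0,"y":0.25,"z":0,"rx":-0.0054,"ry":0,"rz":0.027,"jaw":4.0},{"x":0,"y":0.25,"z":0,"rx":-0.0054,"ry":0,"rz":0.027,"jaw":4.0}]}}

```text
clock: 15.1
tool_pos: [0.6023, 0.0375, 0.1747]
eef_rot: [0.742, 0.664, 0.073, -0.066]
contact_force: [0.5, 0.2, 1.8]
opening: 0.564
finger_force: 25.0
```

{"fn": "send_rows", "kwargs": {"motion": [{"x":0,"y":0,"z":0,"rx":0,"ry":0,"rz":0,"jaw":4.0},{"x":0,"y":0,"z":0,"rx":0,"ry":0,"rz":0,"jaw":4.0},{"x":0,"y":0,"z":0,"rx":0,"ry":0,"rz":0,"jaw":4.0},{"x":0,"y":0,"z":0,"rx":0,"ry":0,"rz":0,"jaw":4.0},{"x":0,"y":0,"z":0,"rx":0,"ry":0,"rz":0,"jaw":4.0}]}}

```text
clock: 15.6
tool_pos: [0.6021, 0.0375, 0.1747]
eef_rot: [0.741, 0.665, 0.073, -0.066]
contact_force: [1.2, -0.4, 0.1]
opening: 0.565
finger_force: 25.0
```

```bash
python3 - <<'E'
from mv import *
p,r,s=st();print(s['clock'],p.round(4),r.as_matrix().round(3).tolist(),s['contact_force'].round(1),s['moment'].round(2),s['q'].round(2))
m=r.as_matrix();az=np.degrees(np.arctan2(m[1,1],m[0,1]));Rr=np.array([.5931,-.0538,0]);x=m[:,1]*[1,1,0]
print(az,'radial',np.linalg.norm((p-Rr)[:2]),'armaz',np.degrees(np.arctan2(*(p-Rr)[[1,0]])),screw(Rr,-x,.198,10))
E
```

```text
15.6 [0.6021 0.0375 0.1747] [[0.106, 0.994, 0.02], [0.975, -0.108, 0.194], [0.195, -0.001, -0.981]] [ 1.2 -0.4  0.1] [-0.81 -0.39  0.08] [ 0.01  0.75 -0.08  1.73 -0.24  0.64  0.03]
-6.206039126760747 radial 0.0917460789519024 armaz 84.39874885739322 {'x': 0.3, 'y': 0.0, 'z': 0.25, 'rx': -0.0, 'ry': -0.02, 'rz': 0.0}
```

{"fn": "send_rows", "kwargs": {"motion": [{"x":0.3,"y":0,"z":0.25,"rx":0,"ry":-0.0198,"rz":0,"jaw":4.0},{"x":0.3,"y":0,"z":0.25,"rx":0,"ry":-0.0198,"rz":0,"jaw":4.0},{"x":0.3,"y":0,"z":0.25,"rx":0,"ry":-0.0198,"rz":0,"jaw":4.0},{"x":0.3,"y":0,"z":0.25,"rx":0,"ry":-0.0198,"rz":0,"jaw":4.0},{"x":0.3,"y":0,"z":0.25,"rx":0,"ry":-0.0198,"rz":0,"jaw":4.0}]}}

```text
clock: 16.1
tool_pos: [0.6038, 0.0546, 0.1644]
eef_rot: [0.743, 0.667, 0.035, -0.033]
contact_force: [1.1, -2.1, -2.2]
opening: 0.566
finger_force: 25.0
```

{"fn": "send_rows", "kwargs": {"motion": [{"x":0.3,"y":0,"z":0.25,"rx":0,"ry":-0.0198,"rz":0,"jaw":4.0},{"x":0.3,"y":0,"z":0.25,"rx":0,"ry":-0.0198,"rz":0,"jaw":4.0},{"x":0.3,"y":0,"z":0.25,"rx":0,"ry":-0.0198,"rz":0,"jaw":4.0},{"x":0,"y":0,"z":0,"rx":0,"ry":0,"rz":0,"jaw":4.0},{"x":0,"y":0,"z":0,"rx":0,"ry":0,"rz":0,"jaw":4.0}]}}

```text
clock: 16.6
tool_pos: [0.6044, 0.0653, 0.158]
eef_rot: [0.744, 0.668, 0.014, -0.014]
contact_force: [0.2, 1.5, -2.8]
opening: 0.569
finger_force: 25.0
```

```bash
python3 - <<'E'
from mv import *
p,r,s=st();print(s['clock'],p.round(4),r.as_matrix().round(3).tolist(),s['contact_force'].round(1),s['moment'].round(2),s['q'].round(2))
m=r.as_matrix();az=np.degrees(np.arctan2(m[1,1],m[0,1]));Rr=np.array([.5931,-.0538,0]);x=m[:,1]*[1,1,0]
v=np.array([-x[1],x[0],0]);t=np.arcsin(m[2,0]);print(az,t,screw(Rr,-x,t,2)); q=Rr+R.from_rotvec(-x*t).apply(p-Rr);print('flat',q)
E
```

```text
16.6 [0.6044 0.0653 0.158 ] [[0.107, 0.994, 0.002], [0.993, -0.107, 0.04], [0.04, -0.003, -0.999]] [ 0.2  1.5 -2.8] [ 0.09 -0.03  0.05] [-0.21  0.78  0.08  1.72 -0.16  0.64 -0.13]
-6.161801718470389 0.0398688352378697 {'x': 0.3, 'y': 0.0, 'z': 0.25, 'rx': -0.0, 'ry': -0.02, 'rz': 0.0}
flat [0.60504873 0.07147832 0.15306782]
```

{"fn": "send_rows", "kwargs": {"motion": [{"x":0.3,"y":0,"z":0.25,"rx":0,"ry":-0.02,"rz":0,"jaw":4.0},{"x":0.3,"y":0,"z":0.22,"rx":-0.002,"ry":-0.02,"rz":0,"jaw":4.0},{"x":0,"y":0,"z":0,"rx":0,"ry":0,"rz":0,"jaw":4.0},{"x":0,"y":0,"z":0,"rx":0,"ry":0,"rz":0,"jaw":4.0},{"x":0,"y":0,"z":0,"rx":0,"ry":0,"rz":0,"jaw":4.0}]}}

```text
clock: 17.1
tool_pos: [0.6052, 0.0694, 0.155]
eef_rot: [0.745, 0.667, -0.001, 0.001]
contact_force: [-3.4, -3.1, 9.4]
opening: 0.567
finger_force: 25.0
```

{"fn": "send_rows", "kwargs": {"motion": [{"x":0,"y":0,"z":0,"rx":0,"ry":0,"rz":0,"jaw":5.2},{"x":0,"y":0,"z":0,"rx":0,"ry":0,"rz":0,"jaw":6.0},{"x":0,"y":0,"z":0,"rx":0,"ry":0,"rz":0,"jaw":7.5},{"x":0,"y":0,"z":0,"rx":0,"ry":0,"rz":0,"jaw":8.8},{"x":0,"y":0,"z":0,"rx":0,"ry":0,"rz":0,"jaw":8.8}]}}

```text
clock: 17.6
tool_pos: [0.6056, 0.0703, 0.1535]
eef_rot: [0.744, 0.668, -0.0, 0.001]
contact_force: [0.6, 0.5, -0.7]
opening: 0.929
finger_force: 0.0
```

{"fn": "send_rows", "kwargs": {"motion": [{"x":0,"y":0,"z":-0.5,"rx":0,"ry":0,"rz":0,"jaw":8.8},{"x":0,"y":0,"z":-2,"rx":0,"ry":0,"rz":0,"jaw":8.8},{"x":0,"y":0,"z":-3,"rx":0,"ry":0,"rz":0,"jaw":8.8},{"x":0,"y":0,"z":-3,"rx":0,"ry":0,"rz":0,"jaw":8.8},{"x":0,"y":0,"z":-2,"rx":0,"ry":0,"rz":0,"jaw":8.8}]}}

```text
clock: 18.1
tool_pos: [0.6063, 0.0702, 0.2611]
eef_rot: [0.744, 0.668, 0.001, 0.002]
contact_force: [-0.1, -0.7, -0.1]
opening: 1.002
finger_force: 0.0
```

```bash
python3 - <<'E'
from mv import *
p,r,s=st();print(s['clock'],p.round(4),s['opening'],s['contact_force'].round(1))
show(line([.36,.40,.262],r,9))
E
```

```text
18.1 [0.6063 0.0702 0.2611] 1.0021240140059686 [-0.1 -0.7 -0.1]
[{"x": 3.35, "y": -3.12, "z": -0.02, "rx": 0.0, "ry": 0.0, "rz": 0.0}, {"x": 3.35, "y": -3.12, "z": -0.02, "rx": 0.0, "ry": 0.0, "rz": 0.0}, {"x": 3.35, "y": -3.12, "z": -0.02, "rx": 0.0, "ry": 0.0, "rz": 0.0}, {"x": 3.35, "y": -3.12, "z": -0.02, "rx": 0.0, "ry": 0.0, "rz": 0.0}, {"x": 3.35, "y": -3.12, "z": -0.02, "rx": 0.0, "ry": 0.0, "rz": 0.0}]
[{"x": 3.35, "y": -3.12, "z": -0.02, "rx": 0.0, "ry": 0.0, "rz": 0.0}, {"x": 3.35, "y": -3.12, "z": -0.02, "rx": 0.0, "ry": 0.0, "rz": 0.0}, {"x": 3.35, "y": -3.12, "z": -0.02, "rx": 0.0, "ry": 0.0, "rz": 0.0}, {"x": 3.35, "y": -3.12, "z": -0.02, "rx": 0.0, "ry": 0.0, "rz": 0.0}]
```

Retreating to clear the view.

{"fn": "send_rows", "kwargs": {"motion": [{"x":3.3,"y":-3.1,"z":-0.1,"rx":0,"ry":0,"rz":0,"jaw":8.8},{"x":3.3,"y":-3.1,"z":0,"rx":0,"ry":0,"rz":0,"jaw":8.8},{"x":3.3,"y":-3.1,"z":0,"rx":0,"ry":0,"rz":0,"jaw":8.8},{"x":3.3,"y":-3.1,"z":0,"rx":0,"ry":0,"rz":0,"jaw":8.8},{"x":3.3,"y":-3.1,"z":0,"rx":0,"ry":0,"rz":0,"jaw":8.8}]}}

```text
clock: 18.6
tool_pos: [0.4682, 0.2523, 0.2598]
eef_rot: [0.744, 0.668, 0.0, 0.001]
contact_force: [1.5, 1.0, 0.4]
opening: 0.998
finger_force: 0.0
```

{"fn": "send_rows", "kwargs": {"motion": [{"x":3.3,"y":-3.1,"z":0,"rx":0,"ry":0,"rz":0,"jaw":8.8},{"x":3.3,"y":-3.1,"z":0,"rx":0,"ry":0,"rz":0,"jaw":8.8},{"x":3.3,"y":-3.1,"z":0,"rx":0,"ry":0,"rz":0,"jaw":8.8},{"x":3.0,"y":-3.0,"z":0,"rx":0,"ry":0,"rz":0,"jaw":8.8},{"x":0,"y":0,"z":0,"rx":0,"ry":0,"rz":0,"jaw":8.8}]}}

```text
clock: 19.1
tool_pos: [0.3554, 0.3989, 0.259]
eef_rot: [0.74, 0.672, -0.0, -0.002]
contact_force: [-0.4, 0.6, 0.2]
opening: 0.997
finger_force: 0.0
```

```bash
python3 - <<'E'
from mv import *
a=grab('side','s6');b=grab('top','t6')
m=np.array([.6105,.015]);w=R.from_euler('z',-6.2,degrees=True)
M=w.apply([[sx*.055,sy*.12,0] for sx in(1,-1) for sy in(1,-1)])+np.r_[m,0]
az=-6.2;v=np.array([-np.sin(np.radians(az)),np.cos(np.radians(az))]);c=np.array([.5931,-.0538])+.075*v;print('pred c',c,'mat frame',w.inv().apply(np.r_[c-m,0]))
o=[]
for s,(x0,y0) in((a,(265,155)),(b,(260,145))):
    i=cv2.resize(s['img'][y0:y0+100,x0:x0+100,::-1],(400,400),interpolation=cv2.INTER_CUBIC)
    for P,col in((radio_pts(c,az),(0,0,255)),(M,(0,255,0))):
        for q in proj(s,P): cv2.circle(i,tuple(int(v) for v in (q-(x0,y0)+.5)*4),2,col,-1)
    o.append(i)
cv2.imwrite('pics/z6.png',np.hstack(o)); print(get_state()['clock'])
E
```

```text
pred c [0.60119995 0.02076132] mat frame [-0.00986787  0.00472322  0.        ]
19.2
```

View pics/z6.png

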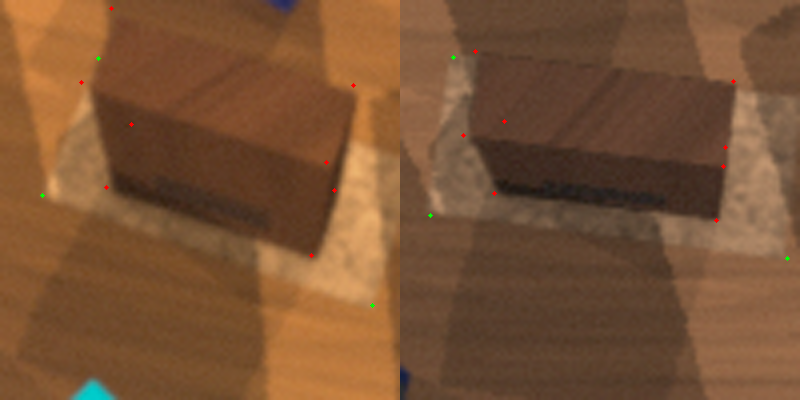

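The final view shows the radio upright on the mat with cork visible on the near side and at both ends. Its base edge runs (494,194)–(717,218) in the top crop, parallel to the mat edge (430,215)–(787,258) within about 1°. Handing in.

```bash
python3 -c "
from plant import *
print(finish_job())"
```

```text
the job is handed in; nothing more can be done
None
```

The radio was walked onto its cork mat in two tip-and-swing steps of about 36° and 32°. It stands upright and released, fully on the mat and within about 1° of square. I handed the job in at about 19 s of the 38 s allowed; I did not check the tissue box and clock in the final pictures, but the arm never went near them.

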